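# Clear the offcut from the cutting stand

## Task

Clear the wooden offcut off the cutting stand: push in the release tab on its front post, swing the side gate down and outward, then slide the offcut along the bed and over that edge so that it drops into the open carton below. Slide it, do not pick it up, and leave the gate hanging open and the jar on the stand's shelf and the nearby stapler and paint tube where they are.

Things in the scene. Friction and masses are not known exactly. Their poses are not given: they have to be found in the camera images.
- stand: Fixed two-tier wooden cutting stand. Origin on the worktop (z 0) below the bed; x points to its back, away from the robot, y to its left, z up. Bed top z 0.100, x -0.140 to 0.100, y -0.110 to 0.110; front and left end (+y) open, no rim; back panel at x 0.100 up to the shelf. Gate post at x -0.142 to -0.128, y -0.141 to -0.105, up to z 0.190.
- shelf_edge (a point): Middle of the lower front edge of the shelf over the rear of the bed (x -0.010, y 0, z 0.250 in the stand's frame; axes as the stand's). The shelf runs from here to the back panel, full width, 14 mm thick; two 6 mm bracket rods in its rear corner at y +-0.070. Things below it are reached from the front, the tool leaning back toward the robot, fingertips forward and down.
- release_tab (a joint): Push-in bolt through the front post: 0 = out (gate locked), 0.013 m = fully pressed in (end stop) along the stand's +x. Takes about 2 N to slide, has no spring and stays where it is pushed; the gate is free from about 0.008 m.
- tab_face (a point): Middle of the front face (the face toward the robot) of the tab's black rectangular head, 20 mm wide and 28 mm high, 8 mm thick, initially 24 mm in front of the post. Push this face along the stand's +x. At the start it is at x -0.166, y -0.1225, z 0.166 in the stand's frame.
- gate (a joint): Hinge of the plywood flap along the bed's right edge. Hinge line: along the stand's x at y -0.113, z 0.100. 0 = upright, closed; grows as the top swings outward (stand's -y) and down, to 2.2 rad = fully open, sloping down over the carton. Unlocked it stays upright; pushed past about 0.6 rad it falls open by its own weight.
- gate_top (a point): Point on the gate's upper edge, 45 mm above the hinge, mid-thickness (6 mm), at x -0.068 in the stand's frame, in front of the shelf with free space above. The gate reaches from x -0.125 to 0.095; a small ear stands 14 mm higher at x -0.124 to -0.116, where the bolt blocks it. Closed, its inner face is at y -0.110.
- offcut_centre (a point): Centre (half-way up) of the loose wooden offcut, a flat rectangular piece 70 (its x) by 90 (its y) by 12 mm, 50 g, lying on the bed under the shelf; its y axis lies roughly along the stand's y axis.
- bin: Open cardboard carton, fixed on the worktop beside the stand, below the gate. Origin under its centre; outside 170 (its x) by 130 (its y) by 65 mm high, walls and floor 4 mm. Its near wall is about 14 mm from the bed's right edge.
- jar_red: Lidded paint jar, 62 mm wide, 72 mm high, standing loose on the stand's shelf; leave it. Origin at the centre of its underside.
- stapler: Stapler, 126 by 34 by 52 mm, loose on the worktop to the right; leave it. Origin at the centre of its underside.
- tube_white: Paint tube lying flat, 125 by 42 by 33 mm, loose on the worktop to the right; leave it. Origin at the centre of its underside.

How it is judged (in metres and radians):
On the way, in this order (a step that is already met when the one before it is completed fails the run):
1. the release tab is pressed in (value of joint release_tab above 0.01 m), for 0.1 s.
2. the gate is swung open (value of joint gate above 1.3 rad), for 0.2 s.
At the end, for the whole second after the job is handed in: The offcut rests inside the carton (its centre within the carton's outline and lower than 60 mm above the worktop, at rest), and the gate hangs open (more than 1.3 rad) (value of joint gate above 1.3 rad and x of offcut_centre in the frame of bin between -0.085 and 0.085 m and y of offcut_centre in the frame of bin between -0.065 and 0.065 m and height (world z) of offcut_centre below 0.06 m and linear speed of offcut below 0.02 m/s); the robot touches nothing.
It fails at once if the offcut is picked up (its centre more than 50 mm above the bed) (height (world z) of offcut_centre above 0.156 m).
It fails at once if the jar on the shelf is pushed more than 25 mm or tipped (distance of jar_red from where it was at the start of the episode above 0.025 m or angle between jar_red's own z axis and vertical above 0.35 rad).
It fails at once if the stapler or the paint tube is moved more than 25 mm (distance of any of stapler, tube_white from where it was at the start of the episode above 0.025 m).
It also fails if it takes over 58 s, if anything falls off the work surface, if the arm or the gripper's body presses on something with over 40 N, if the wrist force passes 120 N, or if a joint passes its speed limit or range.

## Robot

A 7-joint arm with a two-finger parallel gripper is mounted at the origin on a cart in front of the work surface, level with it; the furniture and walls round the work are solid. World frame = base frame: x ahead of the robot, y to its left, z up, the work surface at z = 0. Lengths are in mm, angles in rad, forces in N, time in s.
With the tool pointing down it reaches from about 400 to 850 mm from the base axis. Payload 6.9 kg.
Tool frame: the origin (TCP) lies at the very end of the fingers, on their centre line; the grasp point (between the pads) lies 19 mm behind it; z points along the fingers, y is the direction in which the jaws open and shut (so a half turn about z gives the same grasp; the last joint's range is limited). The gripper opens to 85 mm and grips with 20 to 120 N. Pads are 22 mm wide; open, the fingers measure 114 mm over their backs; the gripper's body (76 mm by 85 mm) begins 54 mm behind the grasp point. The pads swing forward as they close: fully open they stand 13 mm farther back than shut.
Start: joints at [1.218, 0.507, -0.238, 1.5, 0.126, 1.149, -0.155], TCP at [276.205, -560.644, 231.275] pointing down, gripper open.
Joint ranges: [-3.08, 3.08], [-0.24, 2.05], [-1.43, 1.35], [0, 2.5], [-1.52, 4.66], [0.17, 1.96], [-2.89, 2.89]. Speed limits (rad/s): [2.39, 2.39, 3.14, 3.14, 3.14, 3.14, 3.14].

## Interface

Orientations are given as a unit quaternion [x, y, z, w].
In Python, from station import env gives the robot as it stands. The module is installed in compiled form; this text tells all that it offers.
- The arm moves only by the tool jog_arm, never from a script. Its argument "series" is a list that holds one entry, the list of rows, each a list of 7 numbers: the turn, a rotation vector about the tool's x, y, z in rad, then the shift along the tool's x, y, z in cm, then the closure in counts, from 0 (fully open) to 255 (shut). In form: [[[wx, wy, wz, dx, dy, dz, gripper], ...]]. A call has exactly 10 rows; each row shifts and turns the commanded pose from where the row before left it, along the tool's axes as they then stand; what a row does not reach is not made up. A row lasts 1/10 s, in which the tool goes at most 50 mm and 8.59 degrees, less where a joint would pass 70% of its speed; a pose out of reach is approached as far as the arm can. A call is refused whole if a number of a shift passes 5 or a number of a turn 0.15, either way. A call with a gripper value outside its range is refused whole. The fingers move at their own pace and stop on an object; "force" is the grip in N (left out, the last holds). Time passes only in rows, so rows that do not move let the fingers close, or fill a call up. It gives the time, the measured TCP pose, the force and the opening at its end, in the units of the state.
- env.get_obs(): the state, without advancing time (a new reading comes with each control period).
- env.read_camera(name): name is "scene" or "top"; returns the picture (420x560x3 uint8, red, green, blue); there is no depth.
- env.calibration(name): a dict with "fx", "fy", "cx", "cy" (pixels), "k1" (the pictures are not rectified: a ray, as slopes to the right and down, at radius r is drawn at 1 + k1 r^2 times it, then the intrinsics apply), "camera_from_world" (4x4, takes a point from world to camera coordinates). Camera axes: x right, y down, z forward; pixel columns grow to the right and rows downward; lengths in mm; the calibration is good to about 2 mm. A picture is of the moment at which its call begins. calibration takes no time and is no camera call.
- env.hand_in(): hands the job in, once; it reports no verdict.
The state is a dict: "clock": time; "q": joint angles; "joint_vel": joint speeds; "joint_efforts": joint torques, N m; "ee_pos": TCP position; "eef_rot": TCP orientation; "force": force on the tool from outside, world axes, zero at the start; "wrist_torque": the same for the moment, N m; "grip_width": finger opening in mm.
Only numpy, scipy, OpenCV 4.12 (cv2) and the standard library are available. Lean on these libraries where they do the work, as an engineer would, in place of code of your own. Each camera call takes 0.05 s, during which the arm holds its last target. There are 200 camera calls.

## Working session

There is one attempt and no reset: what is moved stays moved. The work goes in short steps, Python scripts to look and compute and a tool call to move; the robot and the scene stay as the last step left them, time stands still between calls to the robot, and variables do not carry over. Pictures are saved under pics/ and viewed, about 8 in all and at most 12, crops included, and the job is handed in when it is done.

Besides the shell and the picture viewer there is one more tool, called after ">>>" as name(argument=value, ...) on one line, values as JSON. jog_arm: Moves the arm, as the interface text tells. Its arguments: {"type":"object","properties":{"series":{"type":"array","items":{"type":"array","items":{"type":"array","items":{"type":"number"}}}},"force":{"type":"number"}},"required":["series"]}

```bash
mkdir -p pics; python3 - <<'E'
from station import env
import cv2,numpy as np
np.set_printoptions(precision=4,suppress=True)
for n in("scene","top"):
    im=env.read_camera(n); cv2.imwrite(f"pics/{n}0.png",im[:,:,::-1]); c=env.calibration(n); print(n,c)
print(env.get_obs())
E
```

```text
scene {'fx': 405.2059403981997, 'fy': 405.2059403981997, 'cx': 275.3464475881982, 'cy': 209.33098500958965, 'k1': 0.03836186334101121, 'camera_from_world': array([[  -0.6931,   -0.7205,    0.0224,  460.3294],
       [  -0.2992,    0.2592,   -0.9183,  263.975 ],
       [   0.6558,   -0.6432,   -0.3952, 1014.5743],
       [   0.    ,    0.    ,    0.    ,    1.    ]])}
top {'fx': 537.2505390213618, 'fy': 537.2505390213618, 'cx': 278.86456644101787, 'cy': 215.8445909701171, 'k1': -0.10329129273632917, 'camera_from_world': array([[  -0.0285,   -0.9996,    0.0017,  159.5171],
       [  -0.9902,    0.028 ,   -0.1367,  559.0482],
       [   0.1366,   -0.0056,   -0.9906, 1413.3455],
       [   0.    ,    0.    ,    0.    ,    1.    ]])}
{'clock': 0.1, 'q': array([ 1.2185,  0.5083, -0.2375,  1.501 ,  0.1257,  1.1489, -0.1548]), 'joint_vel': array([-0.0005, -0.001 , -0.0029, -0.0023, -0.0009, -0.0017,  0.0011]), 'joint_efforts': array([ -0.0051, -62.1831,  -2.1949, -25.0201,   0.0125,   0.0079,
        -0.    ]), 'ee_pos': array([ 275.9879, -560.2585,  230.5027]), 'eef_rot': array([ 0.9739,  0.2269, -0.0002, -0.0008]), 'force': array([0.5159, 0.6084, 0.0332]), 'wrist_torque': array([-0.0154, -0.0016,  0.0434]), 'grip_width': 85.50346802669995}
```

View pics/scene0.png

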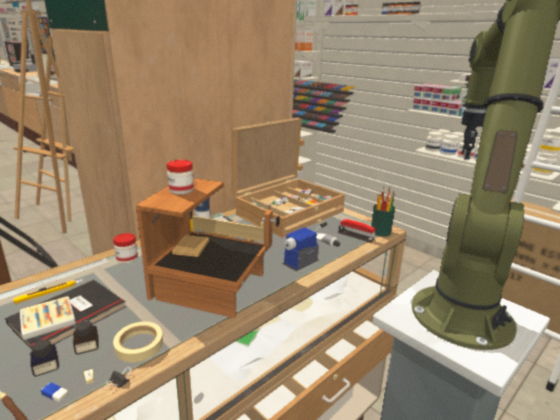

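View pics/top0.png

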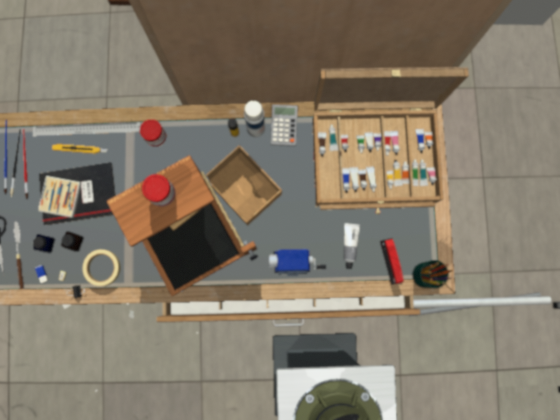

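The scene view shows the stand centred near (205,245), with the offcut at (190,245). The top view shows the bed at about (195,245), its front edge from (174,290) to (242,248), the tab near (253,256) and the carton at (245,185). I'll zoom in on both views for landmarks.

```bash
python3 - <<'E'
import cv2
s=cv2.imread("pics/scene0.png")[150:320,130:290]; t=cv2.imread("pics/top0.png")[140:300,100:290]
cv2.imwrite("pics/zs.png",cv2.resize(s,None,fx=3.5,fy=3.5,interpolation=cv2.INTER_CUBIC))
cv2.imwrite("pics/zt.png",cv2.resize(t,None,fx=3.5,fy=3.5,interpolation=cv2.INTER_CUBIC))
E
```

```text
(no output)
```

View pics/zs.png

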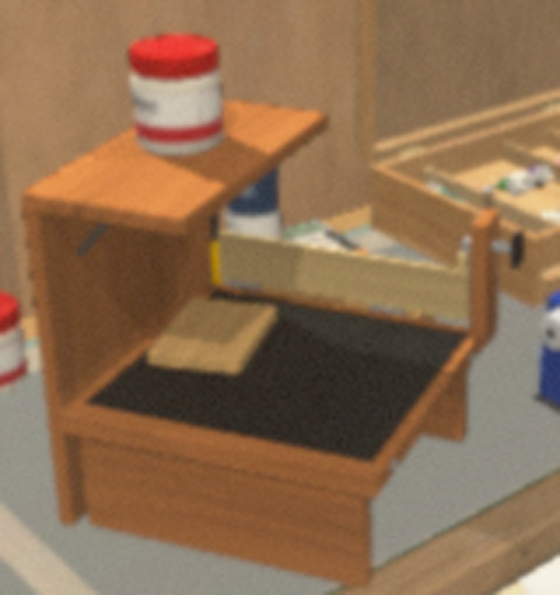

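View pics/zt.png

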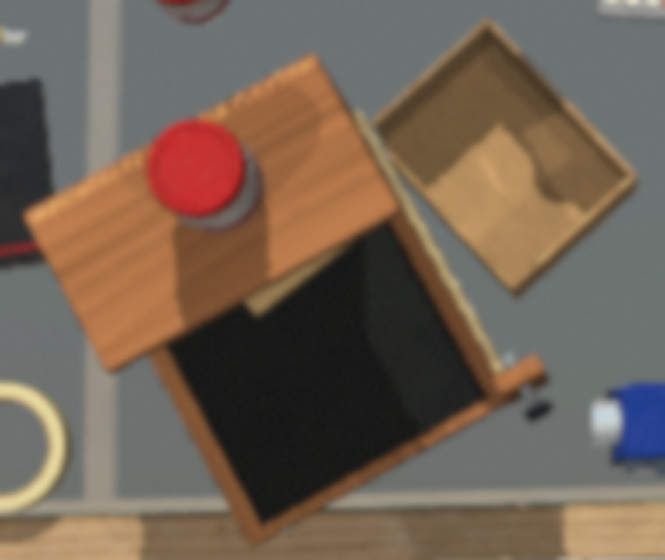

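Landmarks in both zooms are clear: bed and shelf corners, tab, offcut top face in the scene zoom, and carton rim in the top zoom. Next I fit the stand, offcut and carton poses.

```bash
cat > h.py <<'E'
import numpy as np, cv2
from scipy.optimize import least_squares
from scipy.spatial.transform import Rotation as R
from station import env
C={n:env.calibration(n) for n in("scene","top")}
def proj(n,P):
    c=C[n];T=c["camera_from_world"];p=np.atleast_2d(P)@T[:3,:3].T+T[:3,3];s=p[:,:2]/p[:,2:]
    s=s*(1+c["k1"]*(s**2).sum(1,keepdims=True));return s*[c["fx"],c["fy"]]+[c["cx"],c["cy"]]
def place(v,P):
    c,s=np.cos(v[2]),np.sin(v[2]);P=np.atleast_2d(P).astype(float)
    return np.c_[v[0]+c*P[:,0]-s*P[:,1],v[1]+s*P[:,0]+c*P[:,1],P[:,2]]
def fit(obs,v0):
    def f(v): return np.concatenate([(proj(n,place(v,P))-px).ravel() for n,P,px in obs])
    r=least_squares(f,v0,loss="soft_l1",x_scale=[100,100,.3]);return r.x,f(r.x)
Z={"scene":(130,150),"top":(100,140)}
def ob(n,P,u,v): return n,P,[u/3.5+Z[n][0],v/3.5+Z[n][1]]
E
python3 - <<'E'
from h import *
np.set_printoptions(precision=2,suppress=True)
o=[ob("top",(-140,110,100),258,540),ob("top",(-10,110,264),110,371),ob("top",(-10,-110,264),400,212),ob("top",(-162,-122.5,166),537,404),
ob("scene",(-140,110,100),375,463),ob("scene",(-166,-122.5,166),517,248),ob("scene",(-10,110,250),183,228),ob("scene",(-135,-123,190),487,212)]
v,r=fit(o,[450,350,.55]);print("stand",v,r.reshape(-1,2))
def inv(w,P):
    c,s=np.cos(w[2]),np.sin(w[2]);d=np.array(P)[:2]-w[:2];return c*d[0]+s*d[1],-s*d[0]+c*d[1]
f=[ob("scene",(35,45,112),150,350),ob("scene",(-35,45,112),240,358),ob("scene",(-35,-45,112),277,306),ob("scene",(35,-45,112),205,297),ob("scene",(-35,45,100),240,372),ob("scene",(35,45,100),150,362)]
w,r=fit(f,[500,380,.5]);print("off",w,r.reshape(-1,2),"in stand",inv(v,w),w[2]-v[2])
b=[ob("top",(85,65,65),489,20),ob("top",(85,-65,65),636,178),ob("top",(-85,-65,65),517,297),ob("top",(-85,65,65),377,130)]
for a in(.5,.8,-.8):
  w,r=fit(b,[600,250,a]);print("bin",w,abs(r).max(),inv(v,w),w[2]-v[2])
for n,P in(("tab",(-166,-122.5,166)),("gt",(-68,-113,145)),("edge",(-10,0,250))):print(n,place(v,P))
np.save("stand.npy",v)
E
```

```text
stand [533.94 390.68   0.5 ] [[-1.11  0.89]
 [-0.02 -0.11]
 [ 1.03 -2.59]
 [ 1.38 -0.02]
 [-0.17  2.17]
 [ 0.45 -0.3 ]
 [ 0.2   2.21]
 [-1.51  0.31]]
off [577.95 397.03   0.6 ] [[ 0.01 -0.48]
 [-0.27  0.42]
 [ 1.36 -0.25]
 [-1.78 -0.48]
 [-0.03  0.48]
 [ 0.36  0.13]] in stand (np.float64(41.702800086817916), np.float64(-15.414762699371096)) 0.10127955545431927
bin [645.97 233.3   -0.61] 20.695384321343226 (np.float64(23.349435895881513), np.float64(-191.76318151480123)) -1.108161156464674
bin [645.97 233.3   -0.61] 20.69539104932781 (np.float64(23.349437925176176), np.float64(-191.76317818022574)) -1.1081609753689186
bin [645.97 233.3   -0.61] 20.695394680556376 (np.float64(23.349439060183414), np.float64(-191.76317628455388)) -1.108160877764996
tab [[446.52 203.81 166.  ]]
gt [[528.11 258.92 145.  ]]
edge [[525.15 385.91 250.  ]]
```

```bash
cat >> h.py <<'E'
def st():
    o=env.get_obs();v=np.load("stand.npy");c,s=np.cos(v[2]),np.sin(v[2]);d=o["ee_pos"]
    p=np.array([c*(d[0]-v[0])+s*(d[1]-v[1]),-s*(d[0]-v[0])+c*(d[1]-v[1]),d[2]])
    Q=R.from_euler("z",-v[2])*R.from_quat(o["eef_rot"])
    print("t %.2f"%o["clock"],"stand pos",p.round(1),"q",o["q"].round(2),"F",o["force"].round(1),"w",round(o["grip_width"],1));return p,Q
def legs(wps,tilt=0):
    # wps: stand-frame points; goal orientation tool x=stand x, z down, tilted by tilt about tool y
    p,Q=st();G=R.from_quat([1,0,0,0])*R.from_rotvec([0,tilt,0])
    print("turn",(Q.inv()*G).as_rotvec().round(3))
    for w in wps:
        w=np.array(w,float);print(w,"cm: now-frame",(Q.inv().apply(w-p)/10).round(2),"goal-frame",(G.inv().apply(w-p)/10).round(2));p=w
E
python3 - <<'E'
from h import *
v=np.load("stand.npy")
c,s=np.cos(v[2]),np.sin(v[2])
def inv(P): d=np.array(P[:2])-v[:2]; return [c*d[0]+s*d[1],-s*d[0]+c*d[1],P[2]]
legs([inv((480,-330,260)),inv((520,-80,260)),(-210,-122.5,230),(-200,-122.5,152)])
E
```

```text
t 0.10 stand pos [-680.5 -712.6  230.5] q [ 1.22  0.51 -0.24  1.5   0.13  1.15 -0.15] F [0.5 0.6 0. ] w 85.5
turn [-0.002 -0.    -0.04 ]
[-391.30640466 -607.58923033  260.        ] cm: now-frame [ 28.48 -11.64  -2.93] goal-frame [ 28.92 -10.5   -2.95]
[-236.85614976 -406.97736936  260.        ] cm: now-frame [ 14.64 -20.66   0.03] goal-frame [ 15.45 -20.06   0.  ]
[-210.  -122.5  230. ] cm: now-frame [  1.56 -28.53   3.05] goal-frame [  2.69 -28.45   3.  ]
[-200.  -122.5  152. ] cm: now-frame [ 1.   -0.03  7.8 ] goal-frame [1.  0.  7.8]
```

>>> jog_arm(series=[[[0,0,-0.04,3.6,-1.4,-0.4,255],[0,0,0,3.6,-1.3,-0.4,255],[0,0,0,3.6,-1.3,-0.4,255],[0,0,0,3.6,-1.3,-0.4,255],[0,0,0,3.6,-1.3,-0.4,255],[0,0,0,3.6,-1.3,-0.4,255],[0,0,0,3.6,-1.3,-0.4,255],[0,0,0,3.6,-1.3,0,255],[0,0,0,2.6,-3.3,0,255],[0,0,0,2.6,-3.3,0,255]]])

```text
clock: 1.1
ee_pos: [494.8, -247.4, 258.6]
eef_rot: [0.969, 0.246, -0.0, -0.0]
force: [0.7, -0.7, -0.3]
grip_width: -0.3
```

>>> jog_arm(series=[[[0,0,0,2.6,-3.4,0,255],[0,0,0,2.6,-3.4,0,255],[0,0,0,2.6,-3.4,0,255],[0,0,0,2.6,-3.4,0,255],[0,0,0,0.3,-4,0.4,255],[0,0,0,0.3,-4,0.4,255],[0,0,0,0.3,-4,0.4,255],[0,0,0,0.3,-4,0.4,255],[0,0,0,0.3,-4,0.4,255],[0,0,0,0,0,0,255]]])

```text
clock: 2.1
ee_pos: [435.8, 108.0, 239.2]
eef_rot: [0.968, 0.25, -0.0, -0.001]
force: [0.3, -0.1, 0.2]
grip_width: 0.5
```

```bash
python3 - <<'E'
from h import *
legs([(-205,-122.5,220),(-205,-122.5,152)])
E
```

```text
t 2.10 stand pos [-221.1 -201.6  239.2] q [ 0.07  0.24 -0.47  1.92  0.13  1.01 -1.51] F [ 0.3 -0.1  0.2] w 0.5
turn [-0.002  0.     0.008]
[-205.  -122.5  220. ] cm: now-frame [ 1.68 -7.9   1.93] goal-frame [ 1.61 -7.91  1.92]
[-205.  -122.5  152. ] cm: now-frame [0.   0.01 6.8 ] goal-frame [0.  0.  6.8]
```

>>> jog_arm(series=[[[0,0,0.008,0.4,-2,0.5,255],[0,0,0,0.4,-2,0.5,255],[0,0,0,0.4,-2,0.5,255],[0,0,0,0.4,-1.9,0.4,255],[0,0,0,0,0,2,255],[0,0,0,0,0,2,255],[0,0,0,0,0,2,255],[0,0,0,0,0,0.8,255],[0,0,0,0,0,0,255],[0,0,0,0,0,0,255]]])

```text
clock: 3.1
ee_pos: [415.8, 180.2, 152.8]
eef_rot: [0.97, 0.242, 0.0, -0.0]
force: [0.9, -0.7, 0.2]
grip_width: -0.2
```

```bash
python3 - <<'E'
from h import *
legs([(-177,-122.5,152)])
a=[]
for n,(x,y) in (("scene",(230,190)),("top",(210,200))):
    im=env.read_camera(n)[y:y+80,x:x+80,::-1]; a.append(cv2.resize(im,None,fx=5,fy=5,interpolation=cv2.INTER_CUBIC))
cv2.imwrite("pics/tab.png",np.hstack(a))
v=np.load("stand.npy")
for n in("scene","top"):print(n,proj(n,place(v,[(-166,-122.5,166),(-205,-122.5,152),(-135,-123,190)])))
E
```

```text
t 3.10 stand pos [-204.3 -128.6  152.8] q [-0.12  0.36 -0.47  2.05  0.23  0.79 -1.8 ] F [ 0.9 -0.7  0.2] w -0.2
turn [-0.    -0.    -0.008]
[-177.  -122.5  152. ] cm: now-frame [ 2.72 -0.63  0.08] goal-frame [ 2.73 -0.61  0.08]
scene [[278.16609719 220.55938287]
 [291.68456828 227.31302341]
 [267.63598446 210.87761004]]
top [[255.62873556 256.82561466]
 [263.76282892 270.9058457 ]
 [248.97535638 244.93434323]]
```

View pics/tab.png

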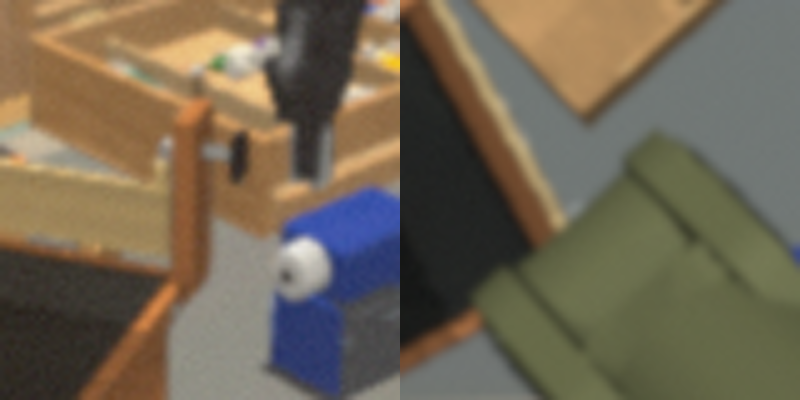

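The tab (278,221) and the fingertip (292,226) both match the model projection. I'll push now.

>>> jog_arm(series=[[[0,0,-0.008,0,-0.6,0,255],[0,0,0,1,0,0,255],[0,0,0,1,0,0,255],[0,0,0,0.4,0,0,255],[0,0,0,0.2,0,0,255],[0,0,0,0.2,0,0,255],[0,0,0,0.2,0,0,255],[0,0,0,0.2,0,0,255],[0,0,0,0.2,0,0,255],[0,0,0,0.2,0,0,255]]])

```text
clock: 4.2
ee_pos: [444.1, 202.5, 152.1]
eef_rot: [0.969, 0.246, -0.0, 0.0]
force: [-1.9, -1.9, -0.7]
grip_width: -0.0
```

```bash
python3 - <<'E'
from h import *
st()
im=env.read_camera("scene")[190:270,230:310,::-1];cv2.imwrite("pics/tab2.png",cv2.resize(im,None,fx=5,fy=5,interpolation=cv2.INTER_CUBIC))
E
```

```text
t 4.20 stand pos [-168.8 -122.5  152.1] q [-0.15  0.41 -0.46  1.96  0.24  0.82 -1.82] F [-1.9 -1.9 -0.7] w -0.0
```

View pics/tab2.png

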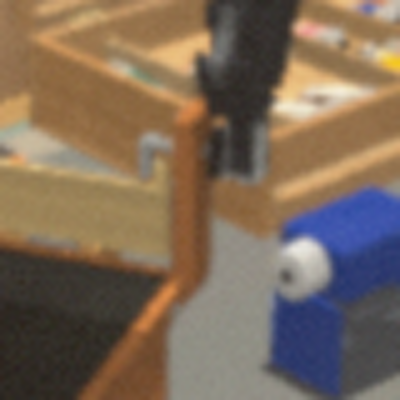

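The head is now about at (273,220), close to the post, and the bolt shows behind the post at (259,220). I'll push to the end stop.

>>> jog_arm(series=[[[0,0,0,0.1,0,0,255],[0,0,0,0.1,0,0,255],[0,0,0,0.1,0,0,255],[0,0,0,0.1,0,0,255],[0,0,0,0.1,0,0,255],[0,0,0,0,0,0,255],[0,0,0,0,0,0,255],[0,0,0,0,0,0,255],[0,0,0,0,0,0,255],[0,0,0,0,0,0,255]]])

```text
clock: 5.25
ee_pos: [444.8, 202.8, 152.0]
eef_rot: [0.969, 0.246, -0.004, 0.002]
force: [-13.8, -6.7, 9.9]
grip_width: 0.2
```

```bash
python3 -c "
from h import *
st()"
```

```text
t 5.25 stand pos [-168.  -122.6  152. ] q [-0.15  0.41 -0.46  1.96  0.24  0.84 -1.82] F [-13.8  -6.7   9.9] w 0.2
```

End stop felt: 15 N for under 1 mm of travel. Next, back off and go over the post to the inside of the gate.

>>> jog_arm(series=[[[0,0,0,-1.5,0,0,255],[0,0,0,-1,0,0,255],[0,0,0,0,0,-2.5,255],[0,0,0,0,0,-2.5,255],[0,0,0,0,0,-2.5,255],[0,0,0,0,-1.5,0,255],[0,0,0,2.5,-2,0,255],[0,0,0,3,-1.5,0,255],[0,0,0,3,0,0,255],[0,0,0,3,0,0,255]]])

```text
clock: 6.25
ee_pos: [505.0, 293.4, 227.8]
eef_rot: [0.969, 0.247, 0.001, -0.0]
force: [-0.1, -0.7, 0.2]
grip_width: 0.1
```

```bash
python3 -c "
from h import *
legs([(-75,-82,210),(-75,-82,125),(-75,-165,120)])"
```

```text
t 6.25 stand pos [-71.9 -71.6 227.8] q [-0.25  0.47 -0.49  1.62  0.24  1.11 -1.88] F [-0.1 -0.7  0.2] w 0.1
turn [-0.    -0.002  0.001]
[-75. -82. 210.] cm: now-frame [-0.32  1.04  1.78] goal-frame [-0.31  1.04  1.78]
[-75. -82. 125.] cm: now-frame [-0.02  0.    8.5 ] goal-frame [0.  0.  8.5]
[ -75. -165.  120.] cm: now-frame [-0.01  8.3   0.5 ] goal-frame [0.  8.3 0.5]
```

>>> jog_arm(series=[[[0,0,0,-0.4,0.8,1.8,255],[0,0,0,0,0,3,255],[0,0,0,0,0,3,255],[0,0,0,0,0,2.3,255],[0,0,0,0,0,0,255],[0,0,0,0,1,0,255],[0,0,0,0,1,0,255],[0,0,0,0,1,0,255],[0,0,0,0,1,0,255],[0,0,0,0,0,0,255]]])

```text
clock: 7.25
ee_pos: [524.7, 245.5, 126.8]
eef_rot: [0.97, 0.245, 0.001, 0.001]
force: [-0.6, -0.7, -0.5]
grip_width: -0.3
```

```bash
python3 -c "
from h import *
st()"
```

```text
t 7.25 stand pos [ -77.4 -123.2  126.8] q [-0.19  0.56 -0.45  1.76  0.31  0.88 -1.86] F [-0.6 -0.7 -0.5] w -0.3
```

>>> jog_arm(series=[[[0,0,0,0,1,0.1,255],[0,0,0,0,1,0.1,255],[0,0,0,0,1,0.1,255],[0,0,0,0,1,0.1,255],[0,0,0,0,1,0,255],[0,0,0,0,0,0,255],[0,0,0,0,0,0,255],[0,0,0,0,0,0,255],[0,0,0,0,0,-3,255],[0,0,0,0,0,-4,255]]])

```text
clock: 8.25
ee_pos: [545.5, 204.0, 191.4]
eef_rot: [0.969, 0.247, -0.002, 0.0]
force: [1.7, 0.4, 0.0]
grip_width: 0.4
```

```bash
python3 - <<'E'
from h import *
st()
im=env.read_camera("scene")[150:320,130:290,::-1];cv2.imwrite("pics/gate.png",cv2.resize(im,None,fx=3.5,fy=3.5,interpolation=cv2.INTER_CUBIC))
E
```

```text
t 8.25 stand pos [ -78.9 -169.6  191.4] q [-0.09  0.5  -0.48  1.67  0.26  1.04 -1.73] F [1.7 0.4 0. ] w 0.4
```

View pics/gate.png

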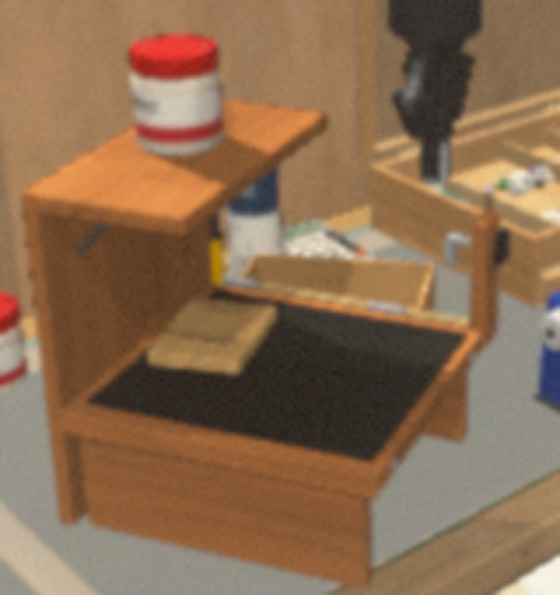

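The gate hangs open (its face is gone from above the bed edge, about (230,232) to (264,243)) and the tab is in. The offcut hasn't moved, at about (191,246). I'll move to the left front of the bed and tilt.

>>> jog_arm(series=[[[0,0,0,0,0,-3,255],[0,0,0,0,-2,-1.5,255],[0,0,0,-1,-4,0,255],[0,0,0,-1,-4,0,255],[0,0,0,-1,-4,0,255],[0,0,0,-1,-4,0,255],[0,0,0,-1,-3,0,255],[0,0,0,-1,-3,0,255],[0,0.1,0,-1,0,0,255],[0,0.13,0,0,0,0,255]]])

```text
clock: 9.3
ee_pos: [369.5, 383.4, 237.3]
eef_rot: [0.962, 0.246, 0.113, -0.03]
force: [0.7, -0.2, -0.5]
grip_width: 0.1
```

>>> jog_arm(series=[[[0,0.12,0,0,0,0,255],[0,0.12,0,0,0,0,255],[0,0.12,0,0,0,0,255],[0,0.12,0,0,0,0,255],[0,0.08,0,0,0,0,255],[0,0,0,0,0,0,255],[0,0,0,0,0,0,255],[0,0,0,0,0,0,255],[0,0,0,0,0,0,255],[0,0,0,0,0,0,255]]])

```text
clock: 10.3
ee_pos: [379.1, 380.0, 227.7]
eef_rot: [0.933, 0.233, 0.269, -0.058]
force: [0.1, 0.8, -0.2]
grip_width: 0.1
```

```bash
python3 -c "
from h import *
legs([(-70,65,190),(-70,65,122),(-70,65,112),(40,65,113)],.785)"
```

```text
t 10.30 stand pos [-141.1   64.5  227.7] q [-1.14  0.18  0.14  2.22  0.8   0.36 -2.79] F [ 0.1  0.8 -0.2] w 0.1
turn [0.022 0.228 0.002]
[-70.  65. 190.] cm: now-frame [ 4.05 -0.2   6.96] goal-frame [ 2.37 -0.05  7.69]
[-70.  65. 122.] cm: now-frame [-3.6  -0.12  5.77] goal-frame [-4.81  0.    4.81]
[-70.  65. 112.] cm: now-frame [-0.53 -0.02  0.85] goal-frame [-0.71  0.    0.71]
[ 40.  65. 113.] cm: now-frame [ 9.39 -0.13  5.73] goal-frame [7.85 0.   7.7 ]
```

Joint 7 is near its limit (-2.79), so I'll turn the tool a quarter about its own axis. From the logged motion, -wz raises q7.

>>> jog_arm(series=[[[0,0,-0.05,0,0,0,255],[0,0,-0.14,0,0,0,255],[0,0,-0.14,0,0,0,255],[0,0,-0.14,0,0,0,255],[0,0,-0.14,0,0,0,255],[0,0,-0.14,0,0,0,255],[0,0,-0.14,0,0,0,255],[0,0,-0.14,0,0,0,255],[0,0,-0.14,0,0,0,255],[0,0,-0.14,0,0,0,255]]])

```text
clock: 11.3
ee_pos: [378.9, 380.2, 227.6]
eef_rot: [0.595, 0.755, 0.248, 0.119]
force: [0.5, -0.8, 0.3]
grip_width: 0.3
```

```bash
cat >> h.py <<'E'
def legs2(wps,th):
    # tool x = stand y, tool z leaning forward by th
    p,Q=st();G=R.from_quat([1,0,0,0])*R.from_rotvec([0,0,-np.pi/2])*R.from_rotvec([-th,0,0])
    print("tool axes in stand\n",Q.as_matrix().round(2),"turn",(Q.inv()*G).as_rotvec().round(3))
    for w in wps:
        w=np.array(w,float);print(w,"cm: now-frame",(Q.inv().apply(w-p)/10).round(2),"goal-frame",(G.inv().apply(w-p)/10).round(2));p=w
E
python3 -c "
from h import *
legs2([(-70,65,190),(-70,65,122),(-70,65,112),(40,65,113)],.785)"
```

```text
t 11.30 stand pos [-141.3   64.8  227.6] q [-0.94  0.18 -0.11  2.22  0.89  0.41 -1.57] F [ 0.5 -0.8  0.3] w 0.3
tool axes in stand
 [[ 0.23  0.82  0.53]
 [ 0.97 -0.25 -0.02]
 [ 0.12  0.52 -0.85]] turn [-0.224  0.05  -0.252]
[-70.  65. 190.] cm: now-frame [1.19 3.89 6.96] goal-frame [0.02 2.38 7.7 ]
[-70.  65. 122.] cm: now-frame [-0.79 -3.51  5.77] goal-frame [ 0.   -4.81  4.81]
[-70.  65. 112.] cm: now-frame [-0.12 -0.52  0.85] goal-frame [ 0.   -0.71  0.71]
[ 40.  65. 113.] cm: now-frame [2.49 9.05 5.73] goal-frame [0.   7.85 7.7 ]
```

>>> jog_arm(series=[[[0,0,-0.13,0.3,0.9,1.7,255],[0,0,-0.12,0.3,0.9,1.7,255],[-0.1,0.02,0,0,0.6,1.9,255],[-0.12,0.03,0,0,0.6,1.9,255],[0,0,0,0,0,0,255],[0,0,0,0,0,0,255],[0,0,0,0,-1.6,1.6,255],[0,0,0,0,-1.6,1.6,255],[0,0,0,0,0,0,255],[0,0,0,0,0,0,255]]])

```text
clock: 12.3
ee_pos: [424.6, 392.5, 161.9]
eef_rot: [0.495, 0.808, 0.264, 0.178]
force: [1.2, 0.9, 0.3]
grip_width: 0.2
```

```bash
python3 -c "
from h import *
legs2([(-70,65,122),(-70,65,112),(40,65,113)],.785)"
```

```text
t 12.30 stand pos [-95.2  53.8 161.9] q [-0.98  0.35 -0.01  2.3   1.81  0.34 -2.25] F [1.2 0.9 0.3] w 0.2
tool axes in stand
 [[ 0.04  0.8   0.6 ]
 [ 1.   -0.01 -0.04]
 [-0.03  0.6  -0.8 ]] turn [-0.139  0.043 -0.01 ]
[-70.  65. 122.] cm: now-frame [ 1.31 -0.41  4.65] goal-frame [ 1.12 -1.04  4.6 ]
[-70.  65. 112.] cm: now-frame [ 0.03 -0.6   0.8 ] goal-frame [ 0.   -0.71  0.71]
[ 40.  65. 113.] cm: now-frame [0.38 8.84 6.54] goal-frame [0.   7.85 7.7 ]
```

>>> jog_arm(series=[[[0,0,0,0.3,0.7,1.5,255],[0,0,0,0.3,0.7,1.5,255],[0,0,0,0.3,0.7,1.5,255],[0,0,0,0.3,0.7,1.5,255],[0,0,0,0.3,0.7,1.5,255],[-0.07,0.02,0,0,0,0,255],[-0.07,0.02,0,0,0,0,255],[-0.05,0,0,0,0,0,255],[0,0,0,0,0,0,255],[0,0,0,0,0,0,255]]])

```text
clock: 13.3
ee_pos: [484.1, 437.2, 121.5]
eef_rot: [0.473, 0.784, 0.345, 0.207]
force: [-0.6, -0.4, -0.9]
grip_width: 0.1
```

```bash
python3 -c "
from h import *
legs2([(-20,65,118),(40,65,116)],.785)"
```

```text
t 13.30 stand pos [-21.6  64.7 121.5] q [-0.76  0.57 -0.28  2.33  2.36  0.71 -2.75] F [-0.6 -0.4 -0.9] w 0.1
tool axes in stand
 [[ 0.01  0.68  0.74]
 [ 1.   -0.01 -0.01]
 [ 0.    0.74 -0.68]] turn [ 0.044  0.007 -0.009]
[-20.  65. 118.] cm: now-frame [ 0.03 -0.15  0.35] goal-frame [ 0.03 -0.14  0.36]
[ 40.  65. 116.] cm: now-frame [0.07 3.9  4.56] goal-frame [0.   4.1  4.38]
```

>>> jog_arm(series=[[[0,0,0,0,-0.15,0.14,255],[0,0,0,0,-0.15,0.14,255],[0,0,0,0,-0.11,0.1,255],[0,0,0,0,-0.11,0.1,255],[0,0,0,0,-0.07,0.07,255],[0,0,0,0,-0.07,0.07,255],[0,0,0,0,0,0,255],[0,0,0,0,0,0,255],[0,0,0,0,0,0,255],[0,0,0,0,0,0,255]]])

```text
clock: 14.3
ee_pos: [483.8, 437.4, 113.1]
eef_rot: [0.472, 0.783, 0.347, 0.207]
force: [-0.0, -0.4, 0.7]
grip_width: -0.0
```

```bash
python3 - <<'E'
from h import *
legs2([(42,65,113)],.785)
im=env.read_camera("scene")[150:320,130:290,::-1];cv2.imwrite("pics/down.png",cv2.resize(im,None,fx=3.5,fy=3.5,interpolation=cv2.INTER_CUBIC))
E
```

```text
t 14.30 stand pos [-21.7  65.  113.1] q [-0.76  0.59 -0.29  2.34  2.38  0.74 -2.77] F [-0.  -0.4  0.7] w -0.0
tool axes in stand
 [[ 0.01  0.67  0.74]
 [ 1.   -0.01 -0.01]
 [ 0.    0.74 -0.67]] turn [ 0.047  0.006 -0.009]
[ 42.  65. 113.] cm: now-frame [0.07 4.28 4.72] goal-frame [0.   4.5  4.52]
```

View pics/down.png

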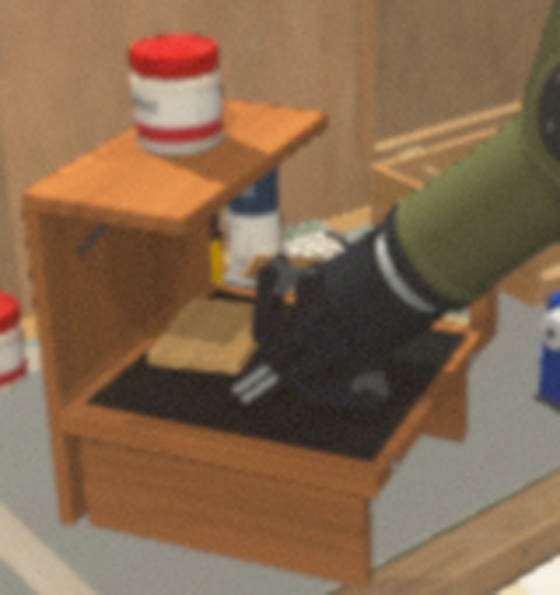

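The tip (200,262) sits just left of the offcut's near edge, clear of it and of the bed. Sliding in under the shelf.

>>> jog_arm(series=[[[0,0,0,0,0.67,0.74,255],[0,0,0,0,0.67,0.74,255],[0,0,0,0,0.67,0.74,255],[0,0,0,0,0.67,0.74,255],[0,0,0,0,0.67,0.74,255],[0,0,0,0,0.67,0.74,255],[0,0,0,0,0.2,0.2,255],[0,0,0,0,0,0,255],[0,0,0,0,-0.1,0.1,255],[0,0,0,0,0,0,255]]])

```text
clock: 15.35
ee_pos: [538.7, 466.7, 111.2]
eef_rot: [0.472, 0.784, 0.346, 0.207]
force: [-0.1, -0.2, -0.1]
grip_width: -0.1
```

```bash
python3 - <<'E'
from h import *
legs2([(42,65,112),(42,-10,112)],.785)
E
```

```text
t 15.35 stand pos [ 40.5  64.5 111.2] q [-0.73  0.62 -0.24  2.2   2.38  0.63 -2.68] F [-0.1 -0.2 -0.1] w -0.1
tool axes in stand
 [[ 0.01  0.67  0.74]
 [ 1.   -0.01 -0.01]
 [ 0.    0.74 -0.67]] turn [ 0.046  0.006 -0.009]
[ 42.  65. 112.] cm: now-frame [0.05 0.17 0.06] goal-frame [0.05 0.17 0.05]
[ 42. -10. 112.] cm: now-frame [-7.5   0.06  0.04] goal-frame [-7.5  0.   0. ]
```

Now push along -y, which is tool -x, for 80 mm.

>>> jog_arm(series=[[[0,0,0,-0.8,0,0,255],[0,0,0,-0.8,0,0,255],[0,0,0,-0.8,0,0,255],[0,0,0,-0.8,0,0,255],[0,0,0,-0.8,0,0,255],[0,0,0,-0.8,0,0,255],[0,0,0,-0.8,0,0,255],[0,0,0,-0.8,0,0,255],[0,0,0,-0.8,0,0,255],[0,0,0,0,0,0,255]]])

```text
clock: 16.35
ee_pos: [573.8, 401.7, 111.4]
eef_rot: [0.473, 0.783, 0.346, 0.208]
force: [-0.1, -0.2, 0.7]
grip_width: 0.2
```

```bash
python3 - <<'E'
from h import *
legs2([(42,-60,112)],.785)
im=env.read_camera("scene")[150:320,130:290,::-1];cv2.imwrite("pics/push.png",cv2.resize(im,None,fx=3.5,fy=3.5,interpolation=cv2.INTER_CUBIC))
E
```

```text
t 16.35 stand pos [ 40.3  -9.4 111.4] q [-0.55  0.61 -0.28  2.25  2.56  0.62 -2.73] F [-0.1 -0.2  0.7] w 0.2
tool axes in stand
 [[ 0.01  0.67  0.74]
 [ 1.   -0.01 -0.01]
 [ 0.    0.74 -0.67]] turn [ 0.046  0.008 -0.01 ]
[ 42. -60. 112.] cm: now-frame [-5.06  0.21  0.12] goal-frame [-5.06  0.17  0.08]
```

View pics/push.png

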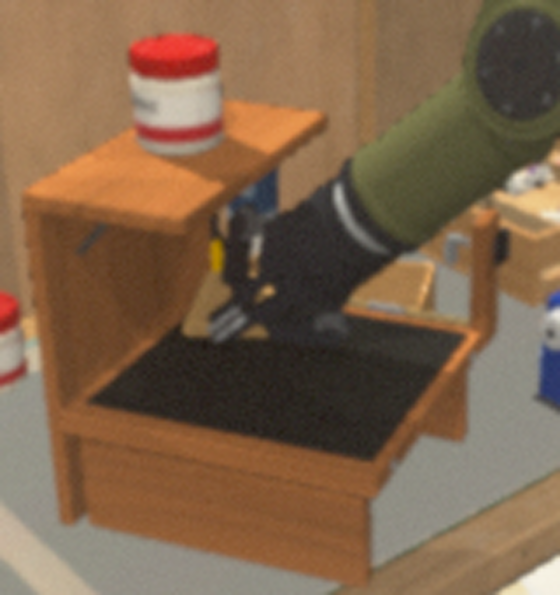

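The offcut moved with the tip (195,243), which stays mid-edge: its near edge runs about (182,246) to (206,247). Continue.

>>> jog_arm(series=[[[0,0,0,-0.8,0,0,255],[0,0,0,-0.8,0,0,255],[0,0,0,-0.8,0,0,255],[0,0,0,-0.8,0,0,255],[0,0,0,-0.8,0,0,255],[0,0,0,-0.8,0,0,255],[0,0,0,-0.8,0,0,255],[0,0,0,-0.8,0,0,255],[0,0,0,-0.8,0,0,255],[0,0,0,0,0,0,255]]])

```text
clock: 17.4
ee_pos: [607.6, 337.8, 111.2]
eef_rot: [0.473, 0.783, 0.346, 0.208]
force: [-0.7, 0.8, -0.1]
grip_width: -0.2
```

```bash
python3 - <<'E'
from h import *
legs2([(42,-60,112)],.785)
a=[]
for n,(x,y) in (("scene",(150,170)),("top",(160,130))):
    im=env.read_camera(n)[y:y+130,x:x+130,::-1]; a.append(cv2.resize(im,None,fx=3,fy=3,interpolation=cv2.INTER_CUBIC))
cv2.imwrite("pics/push2.png",np.hstack(a))
E
```

```text
t 17.40 stand pos [ 39.5 -81.6 111.2] q [-0.36  0.61 -0.32  2.27  2.74  0.6  -2.76] F [-0.7  0.8 -0.1] w -0.2
tool axes in stand
 [[ 0.01  0.67  0.74]
 [ 1.   -0.01 -0.01]
 [ 0.    0.74 -0.67]] turn [ 0.046  0.008 -0.01 ]
[ 42. -60. 112.] cm: now-frame [2.16 0.21 0.11] goal-frame [2.16 0.23 0.12]
```

View pics/push2.png

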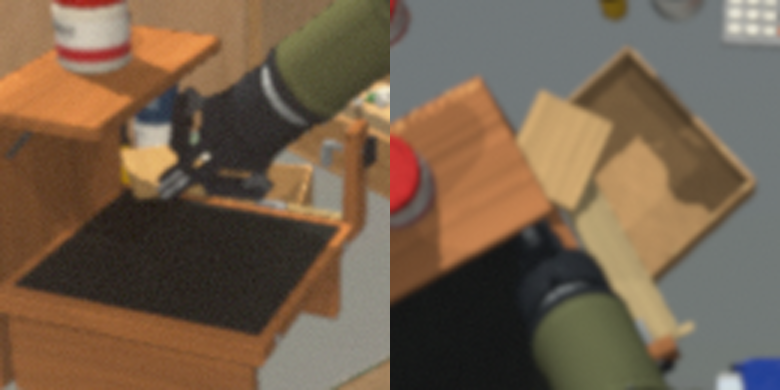

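The offcut now overhangs the right edge: in the top crop it spans (520–613, 90–210), over the gate and the carton. I'll push another 40 mm to tip it over.

>>> jog_arm(series=[[[0,0,0,-0.6,0,0,255],[0,0,0,-0.6,0,0,255],[0,0,0,-0.6,0,0,255],[0,0,0,-0.6,0,0,255],[0,0,0,-0.6,0,0,255],[0,0,0,-0.6,0,0,255],[0,0,0,-0.6,0,0,255],[0,0,0,0,0,0,255],[0,0,0,0,0,0,255],[0,0,0,0,0,0,255]]])

```text
clock: 18.5
ee_pos: [626.1, 302.8, 111.1]
eef_rot: [0.472, 0.784, 0.347, 0.207]
force: [-0.5, -0.7, -0.2]
grip_width: -0.2
```

```bash
python3 - <<'E'
from h import *
st()
a=[]
for n,(x,y) in (("scene",(150,170)),("top",(160,130))):
    im=env.read_camera(n)[y:y+130,x:x+130,::-1]; a.append(cv2.resize(im,None,fx=3,fy=3,interpolation=cv2.INTER_CUBIC))
cv2.imwrite("pics/push3.png",np.hstack(a))
E
```

```text
t 18.50 stand pos [  39.1 -121.2  111.1] q [-0.25  0.62 -0.35  2.26  2.84  0.58 -2.77] F [-0.5 -0.7 -0.2] w -0.2
```

View pics/push3.png

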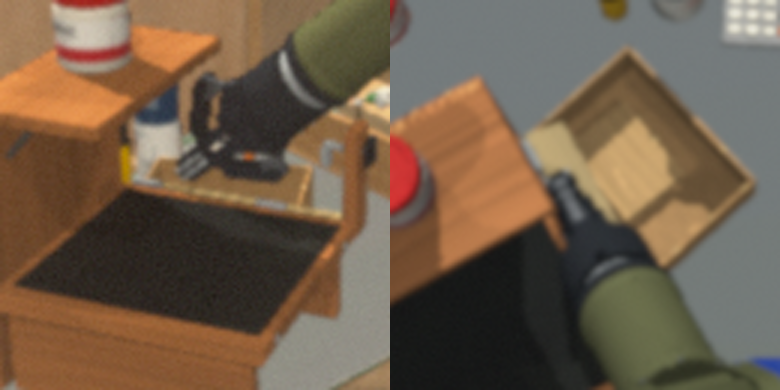

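The bed is empty. The offcut appears to lie in the carton, at about (600–690, 120–200) in the top crop. Retreating before a final check.

>>> jog_arm(series=[[[0,0,0,1.5,0,0,255],[0,0,0,2,0,0,255],[0,0,0,2,0,0,255],[0,0,0,1.5,0,0,255],[0,0,0,0,0,-2,255],[0,0,0,0,0,-3,255],[0,0,0,0,0,-3,255],[0,0,0,0,0,-3,255],[0,0,0,0,0,-3,255],[0,0,0,0,0,-3,255]]])

```text
clock: 19.6
ee_pos: [481.5, 305.2, 226.5]
eef_rot: [0.472, 0.784, 0.347, 0.207]
force: [-0.3, 0.0, -0.8]
grip_width: 0.1
```

```bash
python3 - <<'E'
from h import *
st()
a=[]
T0=cv2.imread("pics/top0.png")[:,:,::-1]
im=env.read_camera("top"); s=env.read_camera("scene")
for i in (im[140:230,200:290],s[200:290,170:260]): a.append(cv2.resize(i[:,:,::-1],(400,400),interpolation=cv2.INTER_CUBIC))
b=np.hstack([cv2.resize(i[200:300,250:450],(400,200)) for i in (T0[:,:,::-1],im[:,:,::-1])])
cv2.imwrite("pics/final.png",np.vstack([np.hstack(a),b]))
E
```

```text
t 19.60 stand pos [-86.8 -50.1 226.5] q [-0.49  0.23 -0.27  2.44  2.52  0.41 -2.7 ] F [-0.3  0.  -0.8] w 0.1
```

View pics/final.png

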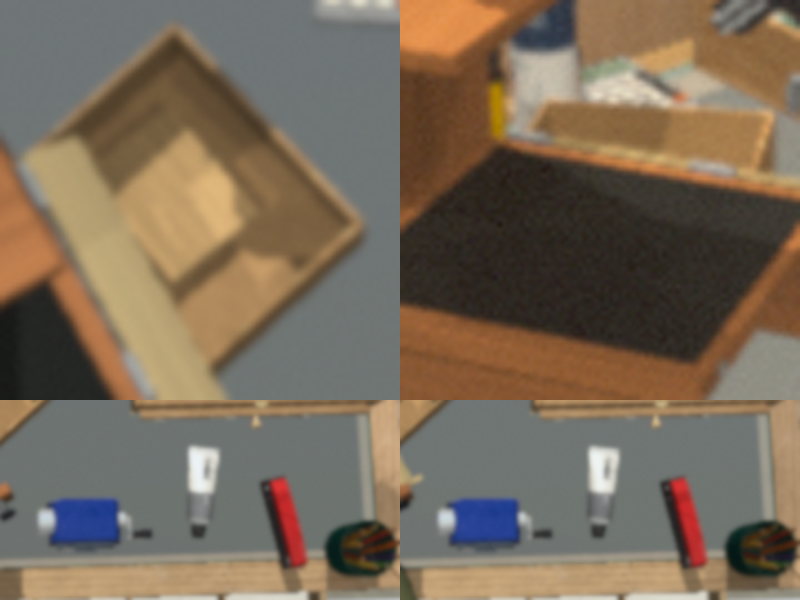

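The offcut lies flat inside the carton, with its visible part centred at about (185,205) in the crop. The gate hangs open over the near wall, the bed is empty, and the stapler and tube look the same before and after. The arm is clear (force under 1 N), so I'm handing in.

```bash
python3 -c "
from station import env
print(env.hand_in())"
```

```text
the job is handed in; nothing more can be done
None
```

The offcut is in the carton, and I handed the job in at about 20 s of the 58 s allowed; `hand_in` gives no verdict.

- **Release tab:** I pushed it in until it hit the end stop, felt as about 15 N with under 1 mm of further travel.
- **Gate:** I swung it open from the inside and it stayed open.
- **Offcut:** I reached in under the shelf from the front with the tool tilted, and pushed the offcut along the bed and over the right edge, without lifting it.

**Last checks:** the final pictures show the offcut lying in the carton, partly hidden by the open gate. The bed is empty, and the stapler and paint tube are unmoved. The arm was clear, with a force reading under 1 N. I last saw the jar in place just as the offcut went over; the final picture left it out.

**What disagreed:**
- My carton fit had its corners in the wrong order, leaving errors up to 21 px. I used only its rough centre and judged the drop from the pictures.
- The first tilt stopped short with joint 7 near its limit. I fixed that with a quarter turn of the tool.

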